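Reset the stop and slide the collar round the bent guide bar

TASK

Lift the stop out of its notch beside the bent guide bar and drop it fully home in the last notch, the one farthest from the bend. Then slide the collar along the bar, round the bend, until it is right up against the stop. Leave the collar and stop like that, let go of everything, and leave the other things on the bench where they are.

Things in the scene. Friction and masses are not known exactly. Their poses are not given: they have to be found in the camera images.
- bar_fixture: Fixed: dark steel plate 250 x 290 x 12 mm with a level round steel bar, 12 mm thick, bent once by 90 degrees. Origin: centre of the plate's underside, on the bench; z up. In its frame (mm): bar axis at z 90; leg 1 along +x at y -100, from a post to x 30; then the bend; then leg 2 along +y at x 90, from y -40 to a post. Under leg 2 two notched rails; the collar cannot come off.
- bend_center (a point): Centre of the bend, level with the bar's axis (fixture frame x 30, y -40, z 90 mm). The bar's axis is a quarter circle of radius 60 mm about it, turning left from fixture +x to +y.
- leg1_post (a point): On the bar's axis at the inner face of the post that ends leg 1 (fixture x -105, y -100, z 90 mm). The post is 24 mm wide, 16 mm thick, its top 103 mm above the bench.
- leg2_post (a point): On the bar's axis at the inner face of the post that ends leg 2 (fixture x 90, y 124, z 90 mm). The post is 24 mm wide, 16 mm thick, its top 103 mm above the bench.
- last_notch (a point): Floor of the last notch, farthest from the bend, midway between the rails under leg 2 (fixture x 90, y 90, z 12 mm). Rails at x 61 to 79 and 101 to 119, y -22 to 112, tops 40 mm above the bench; each has three notches straight across, 11 mm wide, at y 0, 45 and 90, open down to the plate top (z 12).
- collar: Aluminium ring threaded loosely on the bar, 0.2 kg: outer diameter 64 mm, 26 mm long, bore 24 mm, so it hangs with its centre about 5.5 mm under the bar's axis. It can cock and bind if pushed on one side only; pushed on both sides of the bar it slides with a few newtons. Origin: its centre; its x is the bore axis. Starts on leg 1.
- stop: Loose steel fork astride leg 2, 0.15 kg, starts in the notch nearest the bend. Origin: middle of its lower edge, 12 mm above the bench when home; y along leg 2. Plate 56 (x) x 8 (y) x 105 mm high; gap between its legs 20 mm wide, up to 91 mm above the origin. Black grip on top: 24 (x) x 18 (y) mm, 103 to 131 mm above the origin. Leaves a notch when raised 28 mm; can then move astride the bar.
- tape_measure: Bystander: yellow tape measure, 38 x 83 x 62 mm. Origin: centre of its underside.
- drill_case: Bystander: small red and grey case, 56 x 100 x 33 mm. Origin: centre of its underside.
- alu_tape: Bystander: roll of silver tape lying flat, 112 x 110 x 48 mm. Origin: centre of its underside.
There are look-alikes about, which are no part of the job. Several things have the shape of the collar; the one meant has the colours described above. Of the things shaped like the stop, the steel one is meant.

How it is judged:
On the way, in this order (a step that is already met when the one before it is completed fails the run):
1. the stop is fully home in the last notch (y of stop in the frame of bar_fixture between 0.084 and 0.096 m and z of stop in the frame of bar_fixture below 0.018 m and angle between stop's own z axis and vertical below 0.2 rad), for 0.2 s.
2. the collar has come round the bend and is up against the stop (y of collar in the frame of stop between -0.027 and 0 m), for 0.2 s.
At the end, for the whole second after the job is handed in: The stop stands fully home (within 6 mm in height, upright within 0.2 rad) in the last notch astride the bar; the collar is on leg 2 on the bend's side of the stop, its centre no more than 27 mm from the stop's mid-plane (17 mm when touching); both at rest (all of step 1 and all of step 2 and x of stop in the frame of bar_fixture between 0.08 and 0.1 m and x of collar in the frame of bar_fixture between 0.07 and 0.11 m and linear speed of each of collar, stop below 0.02 m/s).
It fails at once if a bystander is moved more than 30 mm (distance of any of tape_measure, drill_case, alu_tape from where it was at the start of the episode above 0.03 m).
It also fails if it takes over 61 s, if anything falls off the work surface, if the arm or the gripper's body presses on something with over 40 N, if the wrist force passes 120 N, or if a joint passes its speed limit or range.

ROBOT

A 6-joint arm with a two-finger parallel gripper is mounted at the origin on a cart in front of the work surface, level with it; the furniture and walls round the work are solid. World frame = base frame: x ahead of the robot, y to its left, z up, the work surface at z = 0. Lengths are in m, angles in rad, forces in N, time in s.
With the tool pointing down it reaches from about 0.375 to 0.825 m from the base axis. Payload 5.5 kg.
Tool frame: the origin (TCP) lies on the mounting face of the last link; the fingertips stand 173 mm ahead of it and the grasp point (between the pads) lies 155 mm ahead of it (arm.grip_depth is the distance from the TCP to the grasp point, in m); z points along the fingers, y is the line along which they close (so a half turn about z gives the same grasp; the last joint's range is limited). The gripper opens to 85 mm and grips with 20 to 120 N. Pads are 22 mm wide; open, the fingers measure 114 mm over their backs; the gripper's body (76 mm by 85 mm) begins 54 mm behind the grasp point. The pads swing forward as they close: fully open they stand 13 mm farther back than shut.
Start: joints at [-1.183, 0.314, -0.047, 1.21, 0, 1.571], TCP at [0.227, -0.555, 0.405] pointing down, gripper open.
Joint ranges: [-2.67, 2.67], [-0.69, 1.73], [-1.03, 1.25], [-2.08, 2.16], [-1.42, 1.45], [-3.14, 3.14]. Speed limits (rad/s): [2.39, 2.39, 3.01, 3.14, 3.14, 3.14].

INTERFACE

Orientations are given as a rotation vector (axis times angle).
In Python, from workcell import arm gives the robot as it stands. The module is installed in compiled form; this text tells all that it offers.
- The arm moves only by the tool drive_tool, never from a script. Its argument "series" is a list of rows, each a list of 5 numbers: the closure, from 0 (fully open) to 1 (shut), then the shift along the world's x, y, z in mm, then the turn about the world's z in rad. A call has 1 to 20 rows; each row is the pose to reach, as a shift and turn from the pose commanded when the call began; what a row does not reach only later rows make up. A row lasts 1/10 s, in which the tool goes at most 50 mm and 8.59 degrees, less where a joint would pass 70% of its speed; a pose out of reach is approached as far as the arm can. A call with a gripper value outside its range is refused whole. The fingers move at their own pace and stop on an object; "newtons" is the grip in N (left out, the last holds). Time passes only in rows, so rows that repeat a pose let the fingers close. It gives the time, the measured TCP pose, the force, the opening and the grip force at its end, in the units of the state.
- arm.get_obs(): the state, without advancing time (a new reading comes with each control period).
- arm.grab_frame(name): name is "side" or "top"; returns a dict with "color" (400x640x3 uint8, blue, green, red), "K" (3x3 intrinsics, pixels), "R" (3x3) and "t" (3): a world point X has camera coordinates R X + t. Camera axes: x right, y down, z forward; pixel columns grow to the right and rows downward; lengths in m; the calibration is good to about 2 mm. A picture is of the moment at which its call begins. There is no depth.
- arm.close_job(): hands the job in; it is judged then, once.
Trained networks look in a picture, given as the dict that the camera call returned (one of the last four; its "shot" number tells which), for a name from the list of things; names that differ only in an ending like _2 or _b are one class to them, and where a whole thing is asked for, a point or a joint stands for the part that bears it (a point fixed in the world has none). Each returns a list of dicts, best first, with "score" (0 to 1); they miss things now and then, are a little off and sometimes report something else, mostly with a low value. They report only what shows in the picture. A call takes as long as a camera call. They do not tell look-alikes from the thing itself.
- arm.look_for(picture, name): "point" ([column, row] in pixels, amid what is visible of it).
The state is a dict: "time": time; "qpos": joint angles; "joint_vel": joint speeds; "joint_efforts": joint torques, N m; "eef_pos": TCP position; "tool_rot": TCP orientation; "contact_force": force on the tool from outside, world axes, zero at the start; "moment": the same for the moment, N m; "width": opening from 0.0 (shut) to 1.0 (fully open); "finger_force": force on a finger pad.
Only numpy, scipy, OpenCV 4.12 (cv2) and the standard library are available. Lean on these libraries where they do the work, as an engineer would, in place of code of your own. Each camera call takes 0.05 s, during which the arm holds its last target. There are 200 camera calls.

## Working session

There is one attempt and no reset: what is moved stays moved. The work goes in short steps, Python scripts to look and compute and a tool call to move; the robot and the scene stay as the last step left them, time stands still between calls to the robot, and variables do not carry over. Pictures are saved under pics/ and viewed, at most 10 in all, crops included, and the job is handed in when it is done.

Besides the shell and the picture viewer there is one more tool, called after "Request:" by a JSON object that holds its "name" and its "arguments". drive_tool: Moves the arm, as the interface text tells. Its arguments: {"type":"object","properties":{"series":{"type":"array"},"newtons":{"type":"number"}},"required":["series"]}

```bash
mkdir -p pics; cat > h.py <<'E'
import numpy as np, cv2
from workcell import arm
def proj(f,P):
    c=f["R"]@np.asarray(P,float).T+np.asarray(f["t"]).reshape(3,1); p=f["K"]@c; return (p[:2]/p[2]).T
def onz(f,px,z):
    R,t,K=f["R"],np.asarray(f["t"]).ravel(),f["K"]; d=R.T@np.linalg.inv(K)@[px[0],px[1],1]; C=-R.T@t
    return C+d*(z-C[2])/d[2]
E
python3 - <<'E'
from h import *
print(arm.get_obs()['time'],arm.get_obs()['tool_rot'])
for n in("top","side"):
    f=arm.grab_frame(n); cv2.imwrite(f"pics/{n}0.png",f["color"])
    print(n,"C",(-f["R"].T@np.ravel(f["t"])).round(3))
    for o in("stop","collar","bar_fixture","leg1_post","leg2_post","bend_center","last_notch"):
        print(o,[(np.round(d["point"]).tolist(),round(d["score"],2)) for d in arm.look_for(f,o)][:4])
E
```

```text
0.0 [-3.08105227e+00 -6.05009752e-01  5.20142045e-04]
top C [ 0.494 -0.024  1.599]
stop [([312.0, 137.0], 0.58), ([303.0, 174.0], 0.56), ([311.0, 205.0], 0.4)]
collar [([379.0, 185.0], 0.69), ([338.0, 194.0], 0.66), ([389.0, 222.0], 0.45)]
bar_fixture [([310.0, 203.0], 0.95)]
leg1_post [([311.0, 203.0], 0.81)]
leg2_post [([314.0, 202.0], 0.97)]
bend_center [([309.0, 205.0], 0.65)]
last_notch [([310.0, 206.0], 0.69)]
side C [ 0.225 -1.142  0.802]
stop [([382.0, 180.0], 0.91), ([327.0, 179.0], 0.51)]
collar [([348.0, 247.0], 0.84), ([299.0, 262.0], 0.77), ([322.0, 202.0], 0.65)]
bar_fixture [([308.0, 208.0], 0.97)]
leg1_post [([303.0, 210.0], 0.57)]
leg2_post [([309.0, 209.0], 0.63)]
bend_center [([304.0, 207.0], 0.63)]
last_notch [([308.0, 207.0], 0.75)]
```

View pics/top0.png

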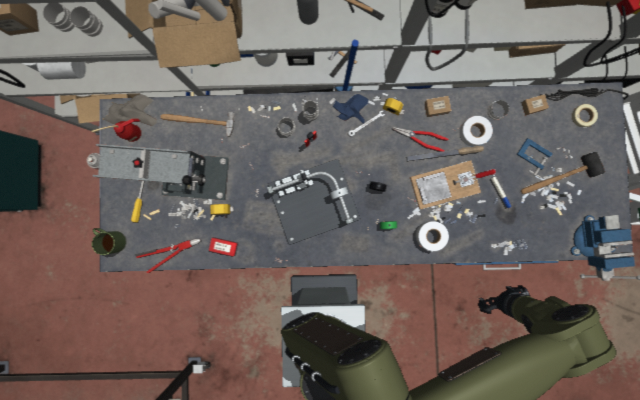

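View pics/side0.png

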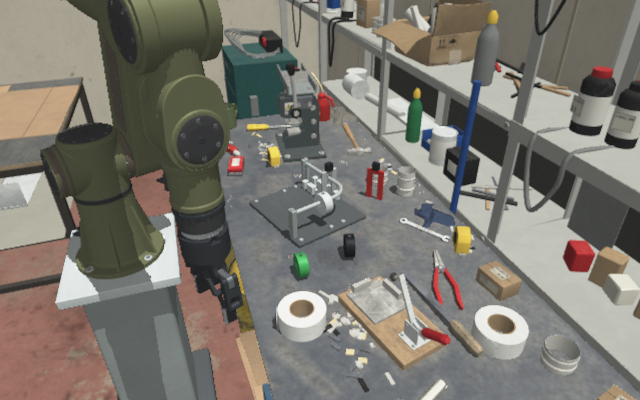

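The fixture is at about (311,203) in the top picture. Leg 1 is on its right with the collar at (339,193), and leg 2 runs left along the upper edge. I'll zoom in for the exact pose.

```bash
python3 - <<'E'
from h import *
a=cv2.imread("pics/top0.png")[155:250,255:365]; b=cv2.imread("pics/side0.png")[150:245,245:370]
a=cv2.resize(a,None,fx=6,fy=6,interpolation=cv2.INTER_CUBIC);cv2.imwrite("pics/ta.png",a)
b=cv2.resize(b,None,fx=6,fy=6,interpolation=cv2.INTER_CUBIC);cv2.imwrite("pics/sa.png",b)
E
```

```text
(no output)
```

View pics/ta.png

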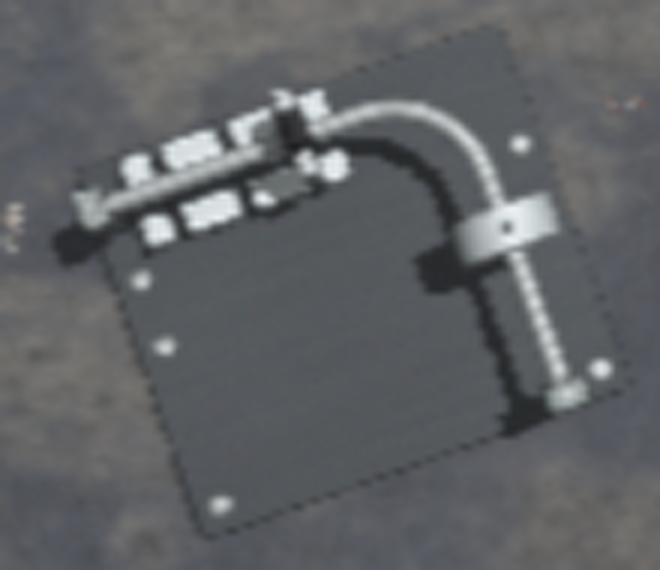

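View pics/sa.png

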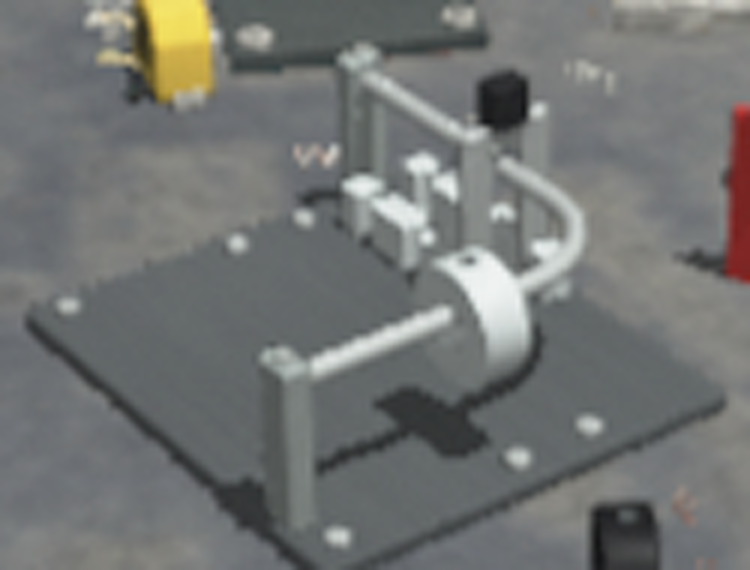

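The zooms show the plate corners, both post tops, the stop's black grip (top crop (292,127)), and the collar (top crop (508,228)). I'll fit the pose to these.

```bash
python3 - <<'E'
from h import *
from scipy.optimize import least_squares
import json
T,S=arm.grab_frame("top"),arm.grab_frame("side")
P=np.array([[125,-145,12],[-125,-145,12],[-125,145,12],[125,145,12],[-113,-100,103],[90,132,103]])/1e3
pt=np.array([[505,25],[635,388],[208,538],[78,175],[567,388],[90,203]])
Q=P[[0,2,4,5]]; ps=np.array([[725,400],[28,315],[287,355],[360,57]])
pt=(pt+.5)/6-.5+[255,155]; ps=(ps+.5)/6-.5+[245,150]
def W(v,p):
    c,s=np.cos(v[2]),np.sin(v[2]); p=np.atleast_2d(p); return p@np.array([[c,-s,0],[s,c,0],[0,0,1]]).T+[v[0],v[1],0]
r=least_squares(lambda v:np.r_[(proj(T,W(v,P))-pt).ravel(),(proj(S,W(v,Q))-ps).ravel()],[.5,0,.3],loss="soft_l1")
v=r.x; print(v.round(4)); print(r.fun.reshape(-1,2).round(1).tolist())
json.dump(v.tolist(),open("v.json","w"))
for n,p in dict(stopgrip=[.09,0,.129],last=[.09,.09,.129],bend=[.03,-.04,.09],l1=[-.105,-.1,.09]).items():
    w=W(v,np.array(p)); print(n,w.round(4),((proj(T,w)-[255,155])*6).round(),((proj(S,w)-[245,150])*6).round())
g=onz(T,(np.array([292,127])/6+[255,155]),.143); print("grip top view",g)
for zz in (.117,): 
    c=onz(T,np.array([508,228])/6+[255,155],zz);d=c[:2]-v[:2];co,s=np.cos(v[2]),np.sin(v[2]);print("collar",c,[co*d[0]+s*d[1],-s*d[0]+co*d[1]])
o=arm.get_obs();print(o['eef_pos'],o['time']); R=cv2.Rodrigues(np.array(o['tool_rot']))[0]; print("tool y",R[:,1], "yaw",np.arctan2(R[1,1],R[0,1]))
E
```

```text
[0.5502 0.0218 0.3149]
[[-0.5, -0.9], [-0.1, -0.1], [-0.5, 0.3], [-0.2, -0.7], [0.4, 1.2], [0.7, 0.6], [1.2, -0.9], [-0.6, -0.6], [-0.3, 1.2], [0.3, 0.0]]
stopgrip [[0.6358 0.0497 0.129 ]] [[295. 127.]] [[503. 102.]]
last [[0.6079 0.1353 0.129 ]] [[153. 178.]] [[402.  40.]]
bend [[ 0.5911 -0.0069  0.09  ]] [[394. 203.]] [[456. 235.]]
l1 [[ 0.4814 -0.1058  0.09  ]] [[561. 380.]] [[298. 378.]]
grip top view [0.63440344 0.05101297 0.143     ]
collar [ 0.5728599  -0.07513246  0.117     ] [np.float64(-0.008499350369820538), np.float64(-0.09919961019237648)]
[ 0.2268767  -0.55545724  0.40473006] 0.9
tool y [ 3.78111155e-01 -9.25760200e-01  7.72213938e-05] yaw -1.1830411988523317
```

Request:
{"name": "drive_tool", "arguments": {"series": [[0.4,408,606,0,-0.073],[0.4,408,606,0,-0.073],[0.4,408,606,0,-0.073],[0.4,408,606,0,-0.073],[0.4,408,606,0,-0.073],[0.4,408,606,0,-0.073],[0.4,408,606,0,-0.073],[0.4,408,606,0,-0.073],[0.4,408,606,0,-0.073],[0.4,408,606,0,-0.073],[0.4,408,606,0,-0.073],[0.4,408,606,0,-0.073],[0.4,408,606,0,-0.073],[0.4,408,606,0,-0.073],[0.4,408,606,0,-0.073],[0.4,408,606,0,-0.073],[0.4,408,606,0,-0.073],[0.4,408,606,0,-0.073]], "newtons": 60}}

```text
time: 2.7
eef_pos: [0.6344, 0.0498, 0.4047]
tool_rot: [3.103, 0.491, -0.001]
contact_force: [0.0, 0.1, -0.1]
width: 0.601
finger_force: 0.0
```

```bash
cat >> h.py <<'E'
def st():
    o=arm.get_obs(); R=cv2.Rodrigues(np.array(o['tool_rot']))[0]
    print("t",round(o['time'],2),"pos",np.round(o['eef_pos'],4),"yaw",round(np.arctan2(R[1,1],R[0,1]),4),"q",np.round(o['qpos'],3),"F",np.round(o['contact_force'],1),"w",round(o['width'],3),"ff",o['finger_force'])
E
python3 - <<'E'
from h import *
st()
f=arm.grab_frame("side"); a=f["color"][100:260,230:400]; cv2.imwrite("pics/s1.png",cv2.resize(a,None,fx=3.5,fy=3.5))
E
```

```text
t 2.7 pos [0.6344 0.0498 0.4047] yaw -1.2568 q [ 0.078  0.384  0.051  1.239 -0.     2.906] F [ 0.   0.1 -0.1] w 0.601 ff 0.0
```

View pics/s1.png

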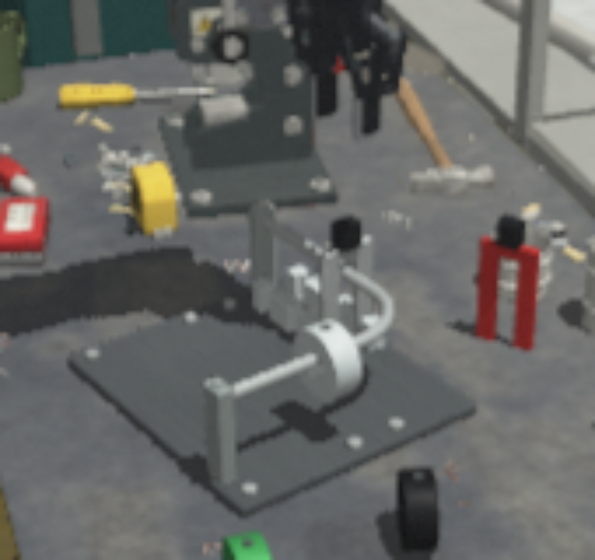

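The picture shows the gripper above the black grip of the steel stop, at (345,232). Next: lower, close, and lift.

Request:
{"name": "drive_tool", "arguments": {"series": [[0.4,0,0,-40,0],[0.4,0,0,-80,0],[0.4,0,0,-105,0],[0.4,0,0,-118,0],[0.4,0,0,-118,0],[1,0,0,-118,0],[1,0,0,-118,0],[1,0,0,-118,0],[1,0,0,-118,0],[1,0,0,-118,0],[1,0,0,-118,0]], "newtons": 60}}

```text
time: 3.85
eef_pos: [0.6358, 0.0508, 0.2889]
tool_rot: [3.103, 0.493, 0.006]
contact_force: [-0.6, -0.2, 6.1]
width: 0.198
finger_force: 59.7
```

```bash
python3 -c "
from h import *
st()"
```

```text
t 3.85 pos [0.6358 0.0508 0.2889] yaw -1.2558 q [ 0.08   0.446 -0.126  0.995  0.     2.906] F [-0.6 -0.2  6.1] w 0.198 ff 59.705477356910706
```

Request:
{"name": "drive_tool", "arguments": {"series": [[1,0,0,12,0],[1,0,0,24,0],[1,0,0,36,0],[1,0,0,36,0],[1,0,0,36,0]]}}

```text
time: 4.35
eef_pos: [0.6351, 0.0506, 0.3233]
tool_rot: [3.103, 0.492, 0.002]
contact_force: [-1.5, 0.2, -2.5]
width: 0.199
finger_force: 58.6
```

```bash
python3 - <<'E'
from h import *
st()
f=arm.grab_frame("side"); a=f["color"][100:260,230:400]; cv2.imwrite("pics/s2.png",cv2.resize(a,None,fx=3.5,fy=3.5))
E
```

```text
t 4.35 pos [0.6351 0.0506 0.3233] yaw -1.256 q [ 0.079  0.423 -0.079  1.068  0.     2.906] F [-1.5  0.2 -2.5] w 0.199 ff 58.640307784080505
```

View pics/s2.png

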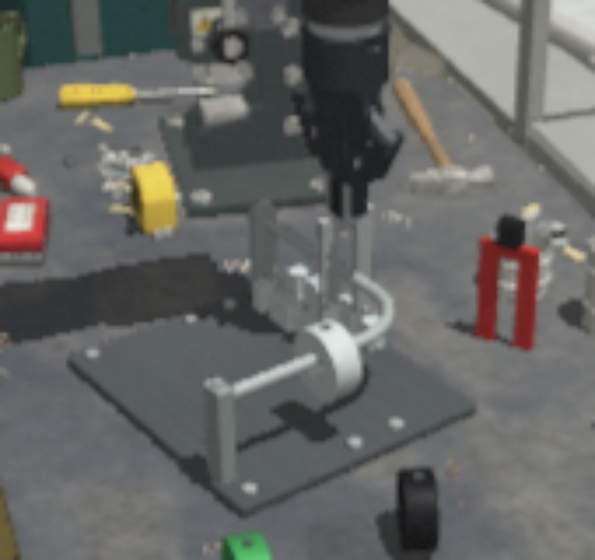

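The stop is in the grip and lifted about 34 mm. I'll move it 90 mm along leg 2.

Request:
{"name": "drive_tool", "arguments": {"series": [[1,-5,15,2,0],[1,-10,31,2,0],[1,-15,46,2,0],[1,-20,61,2,0],[1,-25,76,2,0],[1,-28,85.6,2,0],[1,-28,85.6,2,0],[1,-28,85.6,2,0],[1,-28,85.6,-10,0],[1,-28,85.6,-18,0],[1,-28,85.6,-18,0]]}}

```text
time: 5.5
eef_pos: [0.6062, 0.1354, 0.3024]
tool_rot: [3.103, 0.491, -0.006]
contact_force: [-0.1, -0.3, -1.7]
width: 0.199
finger_force: 58.8
```

```bash
python3 -c "
from h import *
st()"
```

```text
t 5.5 pos [0.6062 0.1354 0.3024] yaw -1.2569 q [ 0.22   0.41  -0.148  1.016 -0.     3.047] F [-0.1 -0.3 -1.7] w 0.199 ff 58.75031590461731
```

Request:
{"name": "drive_tool", "arguments": {"series": [[1,0,0,-6,0],[1,0,0,-12,0],[1,0,0,-13.5,0],[1,0,0,-13.5,0],[0.5,0,0,-13.5,0],[0.5,0,0,-13.5,0],[0.5,0,0,-13.5,0],[0.5,0,0,-13.5,0]]}}

```text
time: 6.3
eef_pos: [0.607, 0.1362, 0.2916]
tool_rot: [-3.103, -0.492, -0.001]
contact_force: [-0.2, -0.4, -1.0]
width: 0.499
finger_force: 0.0
```

```bash
python3 -c "
from h import *
st()"
```

```text
t 6.3 pos [0.607  0.1362 0.2916] yaw -1.256 q [ 0.221  0.418 -0.162  0.99  -0.     3.048] F [-0.2 -0.4 -1. ] w 0.499 ff 0.0
```

Request:
{"name": "drive_tool", "arguments": {"series": [[0.5,0,0,40,0],[0,0,0,60,0],[0,-8,-50,60,0],[0,-16,-100,60,0],[0,-24,-150,60,0],[0,-34,-211,60,0],[0,-34,-211,60,0],[0,-34,-211,60,0],[0,-34,-211,60,0]]}}

```text
time: 7.2
eef_pos: [0.5731, -0.0745, 0.3513]
tool_rot: [-3.102, -0.492, -0.001]
contact_force: [0.5, -0.2, 0.1]
width: 0.999
finger_force: 0.0
```

```bash
python3 - <<'E'
from h import *
st()
f=arm.grab_frame("side"); a=f["color"][100:260,230:400]; cv2.imwrite("pics/s3.png",cv2.resize(a,None,fx=3.5,fy=3.5))
E
```

```text
t 7.2 pos [ 0.5731 -0.0745  0.3513] yaw -1.2563 q [-1.290e-01  2.980e-01 -1.920e-01  1.081e+00  1.000e-03  2.698e+00] F [ 0.5 -0.2  0.1] w 0.999 ff 0.0
```

View pics/s3.png

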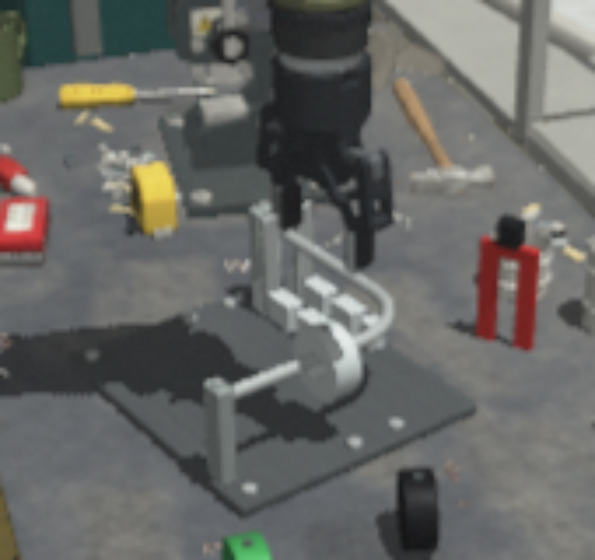

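The gripper is centred over the collar at (330,365), and the near notch is empty. Lowering onto the collar.

Request:
{"name": "drive_tool", "arguments": {"series": [[0,0,0,-40,0],[0,0,0,-80,0],[0,0,0,-101,0],[0,0,0,-101,0],[1,0,0,-101,0],[1,0,0,-101,0],[1,0,0,-101,0],[1,0,0,-101,0],[1,0,0,-101,0]], "newtons": 25}}

```text
time: 8.15
eef_pos: [0.5739, -0.0745, 0.2519]
tool_rot: [-3.102, -0.493, -0.006]
contact_force: [-0.2, 4.7, 6.5]
width: 0.74
finger_force: 28.0
```

```bash
python3 - <<'E'
from h import *
import json
st()
f=arm.grab_frame("top")
print([(np.round(d["point"]).tolist(),round(d["score"],2)) for d in arm.look_for(f,"stop")])
v=json.load(open("v.json"));c,s=np.cos(v[2]),np.sin(v[2])
print("expect",proj(f,[[v[0]+.09*c-.09*s,v[1]+.09*s+.09*c,.13]]))
cv2.imwrite("pics/t4.png",cv2.resize(f["color"][155:250,255:365],None,fx=6,fy=6,interpolation=cv2.INTER_CUBIC))
E
```

```text
t 8.15 pos [ 0.5739 -0.0745  0.2519] yaw -1.2557 q [-1.300e-01  3.770e-01 -3.240e-01  8.670e-01  1.000e-03  2.697e+00] F [-0.2  4.7  6.5] w 0.74 ff 28.03884412162006
[([300.0, 201.0], 0.64), ([283.0, 187.0], 0.46)]
expect [[280.41814959 184.57305336]]
```

View pics/t4.png

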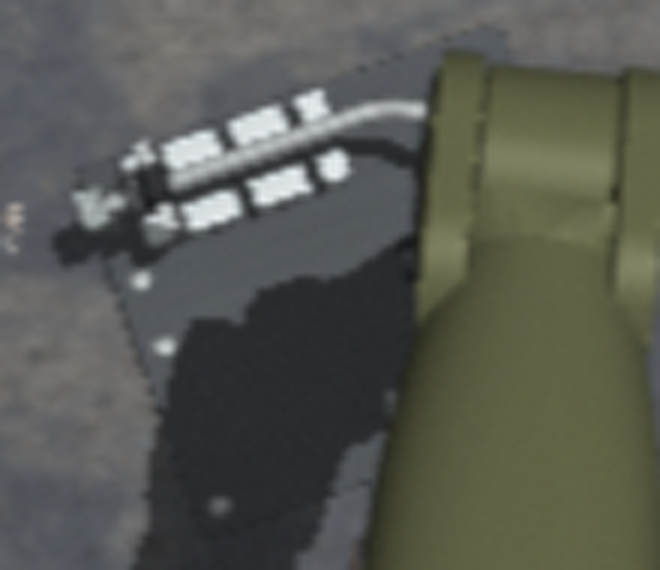

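The top view shows the stop's grip at crop (152,185), at the last notch, and the opening of 63 mm shows that the collar is held. Next I'll compute the path round the bend.

```bash
python3 - <<'E'
from h import *
import json
v=np.array(json.load(open("v.json")));c,s=np.cos(v[2]),np.sin(v[2]);R=np.array([[c,-s],[s,c]])
p0=np.array([.5735,-.0745]); f0=R.T@(p0-v[:2])*1e3; print("fixture",f0)
rows=[[x,-100,0] for x in (0,10,20,30)]
rows+=[[30+60*np.sin(a),-40-60*np.cos(a),a] for a in np.radians(np.arange(6,91,6))]
rows+=[[90,y,np.pi/2] for y in (-30,-15,0,15,30,45,60,71)]
for r in rows: d=R@(np.array(r[:2])-f0); print([1,round(d[0]),round(d[1]),0,round(r[2],2)])
E
```

```text
fixture [ -7.69484537 -98.79648582]
[1, 8, 1, 0, 0]
[1, 17, 4, 0, 0]
[1, 27, 7, 0, 0]
[1, 36, 11, 0, 0]
[1, 42, 13, 0, np.float64(0.1)]
[1, 48, 16, 0, np.float64(0.21)]
[1, 53, 19, 0, np.float64(0.31)]
[1, 58, 23, 0, np.float64(0.42)]
[1, 62, 27, 0, np.float64(0.52)]
[1, 66, 32, 0, np.float64(0.63)]
[1, 70, 38, 0, np.float64(0.73)]
[1, 72, 43, 0, np.float64(0.84)]
[1, 75, 49, 0, np.float64(0.94)]
[1, 76, 55, 0, np.float64(1.05)]
[1, 77, 61, 0, np.float64(1.15)]
[1, 78, 68, 0, np.float64(1.26)]
[1, 77, 74, 0, np.float64(1.36)]
[1, 76, 80, 0, np.float64(1.47)]
[1, 75, 86, 0, np.float64(1.57)]
[1, 72, 96, 0, 1.57]
[1, 67, 110, 0, 1.57]
[1, 62, 124, 0, 1.57]
[1, 58, 138, 0, 1.57]
[1, 53, 153, 0, 1.57]
[1, 48, 167, 0, 1.57]
[1, 44, 181, 0, 1.57]
[1, 40, 192, 0, 1.57]
```

Request:
{"name": "drive_tool", "arguments": {"series": [[1,8,1,0,0],[1,17,4,0,0],[1,27,7,0,0],[1,36,11,0,0],[1,42,13,0,0.1],[1,48,16,0,0.21],[1,53,19,0,0.31],[1,58,23,0,0.42],[1,62,27,0,0.52],[1,62,27,0,0.52]]}}

```text
time: 9.25
eef_pos: [0.6342, -0.0479, 0.2519]
tool_rot: [-2.871, -1.276, 0.002]
contact_force: [-6.7, 1.5, 12.0]
width: 0.739
finger_force: 29.3
```

```bash
python3 -c "
from h import *
st()"
```

```text
t 9.25 pos [ 0.6342 -0.0479  0.2519] yaw -0.734 q [-7.50e-02  4.75e-01 -1.71e-01  9.25e-01 -1.00e-03  2.23e+00] F [-6.7  1.5 12. ] w 0.739 ff 29.317627118434757
```

Request:
{"name": "drive_tool", "arguments": {"series": [[1,4,5,1,0.11],[1,8,11,1,0.21],[1,10,16,1,0.32],[1,13,22,1,0.42],[1,14,28,1,0.53],[1,15,34,1,0.63],[1,16,41,1,0.74],[1,15,47,1,0.84],[1,14,53,1,0.95],[1,13,59,1,1.05],[1,10,69,1,1.05],[1,5,83,1,1.05],[1,0,97,1,1.05],[1,0,97,1,1.05]]}}

```text
time: 10.65
eef_pos: [0.6342, 0.0518, 0.2519]
tool_rot: [-1.844, -2.542, -0.004]
contact_force: [-1.5, 2.6, 7.4]
width: 0.742
finger_force: 27.9
```

```bash
cat > c.py <<'E'
from h import *
import json
st()
v=np.array(json.load(open("v.json")));c,s=np.cos(v[2]),np.sin(v[2]);R=np.array([[c,-s],[s,c]])
print("fixture",R.T@(np.array(arm.get_obs()['eef_pos'])[:2]-v[:2]))
E
python3 c.py
```

```text
t 10.65 pos [0.6342 0.0518 0.2519] yaw 0.3153 q [ 0.081  0.475 -0.171  0.924  0.003  1.336] F [-1.5  2.6  7.4] w 0.742 ff 27.940737262833863
fixture [0.08917098 0.00253099]
```

Request:
{"name": "drive_tool", "arguments": {"series": [[1,-4,12,0,0],[1,-8,25,0,0],[1,-12,37,0,0],[1,-16,49,0,0],[1,-18,57,0,0],[1,-20,61,0,0],[1,-21,64,0,0],[1,-21,64,0,0],[1,-21,64,0,0]]}}

```text
time: 11.55
eef_pos: [0.6137, 0.1143, 0.2519]
tool_rot: [1.847, 2.541, 0.002]
contact_force: [-0.0, -1.1, 6.1]
width: 0.734
finger_force: 27.8
```

```bash
python3 c.py
```

```text
t 11.55 pos [0.6137 0.1143 0.2519] yaw 0.3139 q [ 0.184  0.454 -0.204  0.911  0.     1.441] F [-0.  -1.1  6.1] w 0.734 ff 27.81197999836877
fixture [0.08896897 0.06825031]
```

Request:
{"name": "drive_tool", "arguments": {"series": [[1,-0.3,1,0,0],[1,-0.6,2,0,0],[1,-0.9,3,0,0],[1,-0.9,3,0,0],[1,-0.9,3,0,0]]}}

```text
time: 12.05
eef_pos: [0.613, 0.1167, 0.2519]
tool_rot: [1.847, 2.54, 0.0]
contact_force: [1.0, -4.3, 5.9]
width: 0.742
finger_force: 27.8
```

```bash
python3 c.py
```

```text
t 12.05 pos [0.613  0.1167 0.2519] yaw 0.3134 q [ 1.880e-01  4.540e-01 -2.050e-01  9.110e-01 -1.000e-03  1.446e+00] F [ 1.  -4.3  5.9] w 0.742 ff 27.782572384458035
fixture [0.08904556 0.07080517]
```

Request:
{"name": "drive_tool", "arguments": {"series": [[1,-0.3,1,0,0],[1,-0.6,2,0,0],[1,-0.6,2,0,0]]}}

```text
time: 12.35
eef_pos: [0.6123, 0.1187, 0.252]
tool_rot: [1.847, 2.539, 0.0]
contact_force: [2.1, -4.1, 5.5]
width: 0.741
finger_force: 27.8
```

```bash
python3 c.py
```

```text
t 12.35 pos [0.6123 0.1187 0.252 ] yaw 0.3133 q [ 1.920e-01  4.530e-01 -2.060e-01  9.100e-01 -1.000e-03  1.449e+00] F [ 2.1 -4.1  5.5] w 0.741 ff 27.783331994432956
fixture [0.08906829 0.07286617]
```

Request:
{"name": "drive_tool", "arguments": {"series": [[1,-0.3,1,0,0],[1,-0.6,2,0,0],[1,-0.6,2,0,0]]}}

```text
time: 12.65
eef_pos: [0.6117, 0.1207, 0.2519]
tool_rot: [1.847, 2.54, 0.0]
contact_force: [1.1, -5.2, 6.2]
width: 0.74
finger_force: 27.8
```

```bash
python3 c.py
```

```text
t 12.65 pos [0.6117 0.1207 0.2519] yaw 0.3133 q [ 1.950e-01  4.530e-01 -2.060e-01  9.100e-01 -1.000e-03  1.453e+00] F [ 1.1 -5.2  6.2] w 0.74 ff 27.79030883219093
fixture [0.08909569 0.07496427]
```

Request:
{"name": "drive_tool", "arguments": {"series": [[1,-0.3,1,0,0],[1,-0.6,2,0,0],[1,-0.6,2,0,0]]}}

```text
time: 12.95
eef_pos: [0.6112, 0.1226, 0.252]
tool_rot: [1.847, 2.539, -0.0]
contact_force: [1.0, -5.2, 5.8]
width: 0.736
finger_force: 27.8
```

```bash
python3 c.py
```

```text
t 12.95 pos [0.6112 0.1226 0.252 ] yaw 0.3132 q [ 0.198  0.453 -0.207  0.91  -0.002  1.456] F [ 1.  -5.2  5.8] w 0.736 ff 27.806780689861625
fixture [0.08917909 0.07689515]
```

Enough pushing. I'll release, back off, and check.

Request:
{"name": "drive_tool", "arguments": {"series": [[0,0,0,0,0],[0,0,0,0,0],[0,0,0,0,0],[0,0,0,0,0],[0,0,0,40,0],[0,0,0,85,0],[0,0,0,110,0],[0,-20,-50,120,0],[0,-40,-100,120,0],[0,-60,-150,120,0],[0,-80,-200,120,0],[0,-100,-250,120,0],[0,-100,-300,120,0],[0,-100,-300,120,0],[0,-100,-300,120,0]]}}

```text
time: 14.45
eef_pos: [0.5106, -0.1803, 0.3711]
tool_rot: [1.852, 2.537, -0.0]
contact_force: [0.4, -0.1, -0.3]
width: 0.999
finger_force: 0.0
```

```bash
python3 - <<'E'
from h import *
import json
st()
T,S=arm.grab_frame("top"),arm.grab_frame("side")
a=cv2.resize(T["color"][165:215,260:340],None,fx=9,fy=9,interpolation=cv2.INTER_CUBIC)[:, :640]
b=cv2.resize(S["color"][140:225,260:360],None,fx=6.4,fy=6.4,interpolation=cv2.INTER_CUBIC)
b=cv2.resize(b,None,fx=.55,fy=.55) if b.shape[0]>560 else b
h=600-450; 
m=np.zeros((450,800,3),np.uint8); aa=cv2.resize(T["color"][170:210,265:315],None,fx=8,fy=8,interpolation=cv2.INTER_CUBIC); bb=cv2.resize(S["color"][145:201,285:335],None,fx=8,fy=8,interpolation=cv2.INTER_CUBIC)
m[:320,:400]=aa; m[:448,400:]=bb
cv2.imwrite("pics/e.png",m)
v=np.array(json.load(open("v.json")));c,s=np.cos(v[2]),np.sin(v[2])
W=lambda x,y,z:[v[0]+c*x-s*y,v[1]+s*x+c*y,z]
for n,p in dict(griptop=W(.09,.09,.143),collartop=W(.09,.073,.1165)).items():
    print(n,(proj(T,[p])-[265,170])*8,(proj(S,[p])-[285,145])*8+[400,0])
E
```

```text
t 14.45 pos [ 0.5106 -0.1803  0.3711] yaw 0.3096 q [-0.339  0.22  -0.248  1.103 -0.     0.922] F [ 0.4 -0.1 -0.3] w 0.999 ff 0.0
griptop [[120.10880602 114.39915349]] [[615.50849959  62.13287147]]
collartop [[162.28909177 106.14504982]] [[641.27035852 136.10339278]]
```

View pics/e.png

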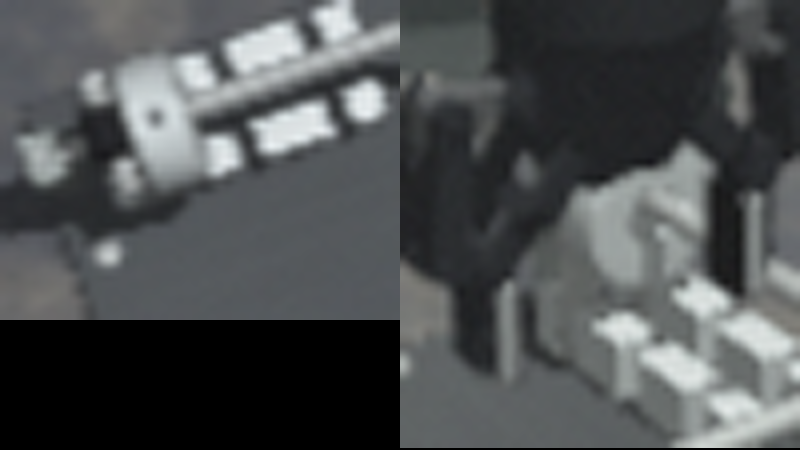

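The collar is against the stop. The stop's grip, at crop (97,135), is about 12 mm beyond where it stood, so the stop seems to lean within its notch clearance. I'll move the arm out of the way and check.

Request:
{"name": "drive_tool", "arguments": {"series": [[0,-50,-50,0,0],[0,-100,-100,0,0],[0,-120,-150,0,0],[0,-140,-200,0,0],[0,-160,-250,0,0],[0,-180,-300,0,0],[0,-180,-300,0,0],[0,-180,-300,0,0]]}}

```text
time: 15.35
eef_pos: [0.3303, -0.481, 0.3709]
tool_rot: [1.85, 2.538, -0.002]
contact_force: [1.6, 0.3, -0.3]
width: 1.002
finger_force: 0.0
```

```bash
python3 - <<'E'
from h import *
import json
st()
T,S=arm.grab_frame("top"),arm.grab_frame("side")
v=np.array(json.load(open("v.json")));c,s=np.cos(v[2]),np.sin(v[2])
W=lambda x,y,z:[v[0]+c*x-s*y,v[1]+s*x+c*y,z]
def outl(f,tilt,o,k,img):
    for zz in (.103,.131):
        P=[W(.09+x,.09+y*np.cos(tilt)+zz*np.sin(tilt),.012+zz*np.cos(tilt)-y*np.sin(tilt)) for x,y in((-.012,-.009),(.012,-.009),(.012,.009),(-.012,.009))]
        cv2.polylines(img,[np.int32(((proj(f,P)-o+.5)*k-.5))],True,(0,255,0) if tilt==0 else (0,0,255),1)
m=np.zeros((450,800,3),np.uint8)
A=cv2.resize(T["color"][170:210,265:315],None,fx=8,fy=8,interpolation=cv2.INTER_CUBIC); B=cv2.resize(S["color"][145:201,285:335],None,fx=8,fy=8,interpolation=cv2.INTER_CUBIC)
for t in(0,.1): outl(T,t,[265,170],8,A); outl(S,t,[285,145],8,B)
m[:320,:400]=A; m[:448,400:]=B
cv2.imwrite("pics/e2.png",m)
E
```

```text
t 15.35 pos [ 0.3303 -0.481   0.3709] yaw 0.3108 q [-9.690e-01  2.970e-01 -1.480e-01  1.125e+00 -1.000e-03  2.910e-01] F [ 1.6  0.3 -0.3] w 1.002 ff 0.0
```

View pics/e2.png

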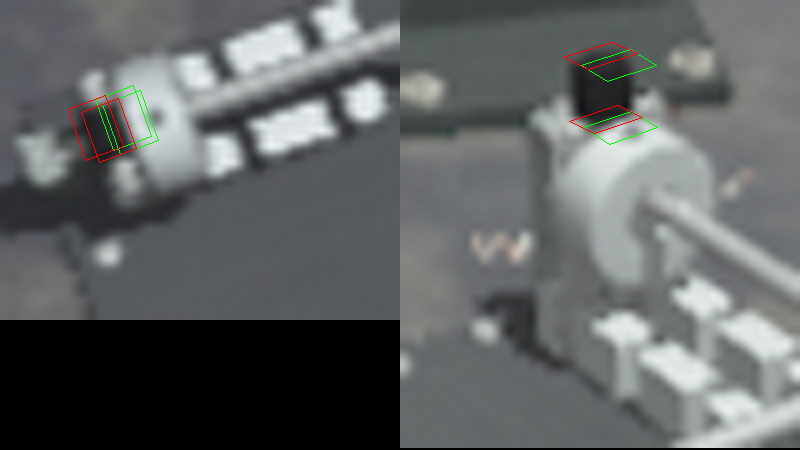

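The stop is home and leans about 0.1 rad, the most the notch allows and within the 0.2 limit. Its grip is at about (600,85) in the side half, with the collar touching it. I'm handing in.

```bash
python3 -c "
from h import *
print(arm.close_job())"
```

```text
the job is handed in; nothing more can be done
None
```

I handed the job in at about 15 s of the 61 s: the stop is home in the last notch, leaning about 0.1 rad (limit 0.2) because I pushed the collar a little far, and the collar is round the bend against it; everything is released and I moved nothing else, but no verdict came back.

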